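Seat the dye-lab sample canisters

ROBOT

A 6-joint arm with a two-finger parallel gripper is mounted at the origin on the work surface. World frame = base frame: x ahead of the robot, y to its left, z up, the work surface at z = 0. Lengths are in mm, angles in rad, forces in N, time in s.
With the tool pointing down it reaches from about 400 to 925 mm from the base axis. Payload 12.5 kg.
Tool frame: the origin (TCP) lies midway between the tips of the shut fingers; the grasp point (between the pads) lies 19 mm behind it (env.grip_depth is the distance from the TCP to the grasp point, in mm); z points along the fingers, y is the line along which they close (so a half turn about z gives the same grasp; the last joint's range is limited). The gripper opens to 95 mm and grips with 3 to 60 N. Pads are 20 mm wide; open, the fingers measure 119 mm over their backs; the gripper's body (75 mm by 180 mm) begins 59 mm behind the grasp point.
Start: joints at [-1.263, 0.491, 1.559, -0, 1.092, -0.106], TCP at [251.331, -572.258, 214.661] pointing down, gripper open.
Joint ranges: [-3.1, 3.1], [-0.84, 2.19], [0.05, 2.79], [-1.13, 4.28], [0.06, 2.93], [-2.69, 2.69]. Speed limits (rad/s): [2.22, 2.22, 2.79, 3.14, 3.14, 3.14].

INTERFACE

Orientations are given as [roll, pitch, yaw] about the fixed x, y, z axes, in that order (R = Rz(yaw) Ry(pitch) Rx(roll)).
In Python, from cell import monitor, viewer, order, env gives the robot as it stands.
- The arm moves only by the tool move_arm, never from a script. Its argument "moves" is one flat list of numbers, 4 for each row, row after row: the shift along the tool's x, y, z normalised to -1 to 1, where 1 is 0.15 m, then the turn about the tool's z normalised to -1 to 1, where 1 is pi/2 rad. A call has 1 to 10 rows; each row shifts and turns the commanded pose from where the row before left it, along the tool's axes as they then stand; what a row does not reach is not made up. A row lasts 1/8 s, in which the tool goes at most 62.5 mm and 10.7 degrees, less where a joint would pass 70% of its speed; a pose out of reach is approached as far as the arm can. A call with a number of a shift or a turn outside -1 to 1 is refused whole. A call with a gripper value outside its range is refused whole. "claw" is the finger opening in mm, from 0 to 95.1, set as the call begins (left out, the last holds). The fingers move at their own pace and stop on an object; the grip force is fixed at half the most. Time passes only in rows, so rows that do not move let the fingers close. It gives the time, the measured TCP pose, the force, the opening and the grip force at its end, in the units of the state.
- monitor.state(): the state, without advancing time (a new reading comes with each control period).
- viewer.read_camera(name): name is "scene" or "top"; returns the picture (384x512x3 uint8, red, green, blue); there is no depth.
- viewer.camera_info(name): a dict with "K" (3x3 intrinsics, pixels), "camera_from_world" (4x4, takes a point from world to camera coordinates). Camera axes: x right, y down, z forward; pixel columns grow to the right and rows downward; lengths in mm; the calibration is good to about 2 mm. A picture is of the moment at which its call begins. camera_info takes no time and is no camera call.
- order.job_done(): hands the job in; it is judged then, once.
The state is a dict: "t": time; "joints": joint angles; "qvel": joint speeds; "tau": joint torques, N m; "eef_pos": TCP position; "tcp_rot": TCP orientation; "ft_force": force on the tool from outside, world axes, zero at the start; "moment": the same for the moment, N m; "opening": opening from 0.0 (shut) to 1.0 (fully open); "grip_force": force on a finger pad.
Only numpy, scipy, OpenCV 4.12 (cv2) and the standard library are available. Lean on these libraries where they do the work, as an engineer would, in place of code of your own. Each camera call takes 0.05 s, during which the arm holds its last target. There are 200 camera calls.

TASK

Put the four steel sample canisters away, each in the recessed seat whose recess has its shape and size: the big round, the small round, the square and the oblong one. Each must end standing upright and flat on the floor of its recess. Keep the canisters upright all the while, and leave the amber bottle and the glass beaker standing where they are.

Things in the scene. Friction and masses are not known exactly. Their poses are not given: they have to be found in the camera images.
- big_round_can: Loose upright sealed stainless-steel canister, round, 60 mm in diameter, 90 mm to the top of its flat lid. On the lid a dark steel knob, an upright cylinder 24 mm in diameter and 26 mm tall, centred. Origin: centre of its underside, z up; yaw means nothing. Weighs 0.34 to 0.59 kg. It leaves 8 mm all round in its recess.
- small_round_can: Loose upright sealed stainless-steel canister, round, 40 mm in diameter, 80 mm to the top of its flat lid. On the lid a dark steel knob, an upright cylinder 24 mm in diameter and 26 mm tall, centred. Origin: centre of its underside, z up; yaw means nothing. Weighs 0.19 to 0.33 kg. It leaves 8 mm all round in its recess.
- square_can: Loose upright sealed stainless-steel canister, square in plan, 50 x 50 mm, 70 mm to the top of its flat lid. On the lid a dark steel square knob, 24 x 24 mm and 26 mm tall, centred, its sides parallel to the canister's. Origin: centre of its underside, z up; x and y square to its sides. Weighs 0.30 to 0.52 kg. It leaves 8 mm all round in its recess.
- oblong_can: Loose upright sealed stainless-steel canister, oblong in plan, 84 x 30 mm, 60 mm to the top of its flat lid. On the lid a dark steel bar grip, 50 mm long along x, 18 mm thick along y and 26 mm tall, centred. Origin: centre of its underside, z up; x along its 84 mm length, y across its 30 mm width. Weighs 0.26 to 0.46 kg. It leaves 8 mm all round in its recess.
- big_round_seat: A fixed, flat grey aluminium plate lying on the bench, 116 x 92 mm outside and 12 mm high (all four plates alike outside), with a recess in its middle whose dark rubber floor is 4 mm above the bench, 8 mm below the plate's upper face. The recess is round, 76 mm in diameter. Origin: on the bench under the centre of the recess; x along the 116 mm side, y along the 92 mm side, z up. Does not move during the job, its yaw varies.
- small_round_seat: A fixed, flat grey aluminium plate lying on the bench, 116 x 92 mm outside and 12 mm high (all four plates alike outside), with a recess in its middle whose dark rubber floor is 4 mm above the bench, 8 mm below the plate's upper face. The recess is round, 56 mm in diameter. Origin: on the bench under the centre of the recess; x along the 116 mm side, y along the 92 mm side, z up. Does not move during the job, its yaw varies.
- square_seat: A fixed, flat grey aluminium plate lying on the bench, 116 x 92 mm outside and 12 mm high (all four plates alike outside), with a recess in its middle whose dark rubber floor is 4 mm above the bench, 8 mm below the plate's upper face. The recess is square, 66 x 66 mm, its sides parallel to the plate's x and y. Origin: on the bench under the centre of the recess; x along the 116 mm side, y along the 92 mm side, z up. Does not move during the job, its yaw varies.
- oblong_seat: A fixed, flat grey aluminium plate lying on the bench, 116 x 92 mm outside and 12 mm high (all four plates alike outside), with a recess in its middle whose dark rubber floor is 4 mm above the bench, 8 mm below the plate's upper face. The recess is oblong, 100 mm along x and 46 mm along y. Origin: on the bench under the centre of the recess; x along the 116 mm side, y along the 92 mm side, z up. Does not move during the job, its yaw varies.
- amber_bottle: A bystander: loose upright amber glass bottle, 44 mm in diameter, 115 mm tall, with a white cap. Origin: centre of its underside, z up.
- glass_beaker: A bystander: loose open clear glass beaker, 48 mm across the rim, 60 mm tall. Origin: centre of its underside, z up.

How it is judged:
By the outcome, as a careful person would: the job done as asked, in the order asked, and still so for the second after the job is handed in, with the robot touching nothing.
It also fails if it takes over 106 s, if anything falls off the work surface, if the arm or the gripper's body presses on something with over 40 N, if the wrist force passes 120 N, or if a joint passes its speed limit or range.

## Working session

There is one attempt and no reset: what is moved stays moved. The work goes in short steps, Python scripts to look and compute and a tool call to move; the robot and the scene stay as the last step left them, time stands still between calls to the robot, and variables do not carry over. Pictures are saved under pics/ and viewed, at most 14 in all, crops included, and the job is handed in when it is done.

Besides the shell and the picture viewer there is one more tool, called by a JSON object that holds its "fn" and its "kwargs". move_arm: Moves the arm, as the interface text tells. Scaled input: -1 to 1 covers 0.15 m each way for a shift and pi/2 rad each way for a turn. Its arguments: {"type":"object","properties":{"moves":{"type":"array"},"claw":{"type":"number"}},"required":["moves"]}

```bash
ls; mkdir -p pics; python3 - <<'E'
from cell import monitor, viewer, order, env
import cv2,numpy as np
np.set_printoptions(precision=3,suppress=True)
for n in("top","scene"):
    im=viewer.read_camera(n); cv2.imwrite(f"pics/{n}0.png",im[...,::-1])
    i=viewer.camera_info(n); print(n,i["K"],i["camera_from_world"])
s=monitor.state();print(s)
E
```

```text
pics
top [[468.063   0.    252.775]
 [  0.    468.063 194.255]
 [  0.      0.      1.   ]] [[  -0.028   -1.       0.006   13.649]
 [  -0.983    0.026   -0.18   509.404]
 [   0.18    -0.011   -0.984 1416.665]
 [   0.       0.       0.       1.   ]]
scene [[455.145   0.    254.711]
 [  0.    455.145 192.946]
 [  0.      0.      1.   ]] [[   0.789    0.615   -0.009 -408.484]
 [   0.465   -0.607   -0.644 -241.535]
 [  -0.402    0.504   -0.765 1322.65 ]
 [   0.       0.       0.       1.   ]]
{'t': 0.1, 'joints': array([-1.263,  0.491,  1.559, -0.   ,  1.092, -0.106]), 'qvel': array([-0.   , -0.001, -0.003,  0.   ,  0.001, -0.002]), 'tau': array([  0.004, -61.362, -25.861,   0.069,   0.047,  -0.   ]), 'eef_pos': array([ 251.282, -572.029,  214.142]), 'tcp_rot': array([-3.141, -0.   ,  0.414]), 'ft_force': array([0.411, 0.159, 0.249]), 'moment': array([ 0.012,  0.032, -0.085]), 'grip_force': 0.0, 'opening': 1.0007727138344276}
```

View pics/top0.png

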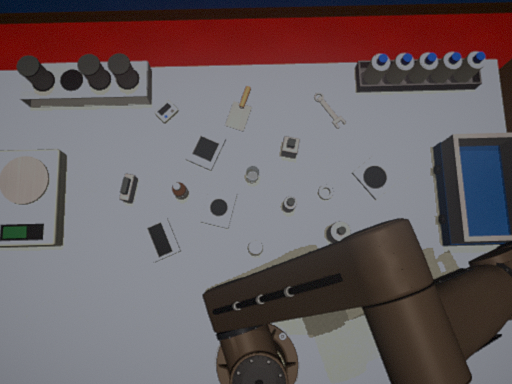

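View pics/scene0.png

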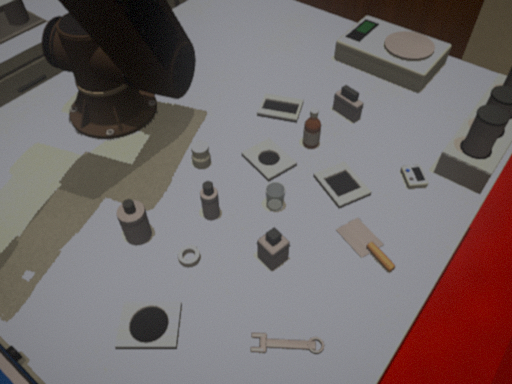

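The top view shows the oblong can at (127,187) with its seat at (163,240), the bottle at (180,190), the small seat at (219,208) and the square seat at (206,150). It also shows the beaker at (252,175), square can (290,146), small can (289,204), big can (340,231) and big seat (375,178). I'll zoom in on both views to set colour thresholds.

```bash
python3 - <<'E'
import cv2
t=cv2.imread("pics/top0.png");s=cv2.imread("pics/scene0.png")
cv2.imwrite("pics/tc.png",cv2.resize(t[120:270,105:405],None,fx=2.6,fy=2.6,interpolation=cv2.INTER_CUBIC))
cv2.imwrite("pics/sc.png",cv2.resize(s[75:355,105:385],None,fx=2.1,fy=2.1,interpolation=cv2.INTER_CUBIC))
for n,im in(("top",t),("scene",s)):
    g=cv2.cvtColor(im,cv2.COLOR_BGR2GRAY)
    for th in(50,):
        k,l,st,c=cv2.connectedComponentsWithStats((g<th).astype('uint8'))
        for i in range(1,k):
            if 12<st[i,4]<900:print(n,st[i],c[i].round(1))
E
```

```text
top [268  36   8   7  21] [272.1  39. ]
top [473  55   9   8  38] [476.2  59.4]
top [425  57   8   7  31] [428.1  60.9]
top [449  56   9   8  35] [452.2  60.2]
top [377  59   8   6  26] [380.1  62.2]
top [401  58   8   7  28] [403.9  61.6]
top [411  61  10  10  32] [416.   64.5]
top [113  63  26  26 360] [127.3  78.1]
top [361  62  10   6  52] [364.9  64.3]
top [390  62   6   6  17] [392.3  63.9]
top [356  64 124  28 623] [412.1  86.2]
top [149  69   2  10  13] [149.7  73.2]
top [ 61  70  22  20 351] [71.4 79.6]
top [472  70   8  12  61] [476.1  77. ]
top [406  74   7   9  25] [408.2  79.2]
top [428  74   7   8  28] [430.4  78.2]
top [450  74   8   8  30] [452.8  78.5]
top [ 23 100   8   5  23] [ 27.4 101.3]
top [159 104  11  10  42] [163.9 108.8]
top [194 137  24  23 230] [205.5 148.5]
top [364 167  22  20 291] [375.  176.9]
top [123 179   7  15  26] [127.  186.9]
top [128 193   6   9  17] [131.2 197. ]
top [211 200  16  15 162] [218.3 207.1]
top [  0 224  43  16 394] [ 26.  231.3]
top [149 224  23  32 391] [159.6 239.4]
top [232 355  28  29 240] [241.6 370.6]
top [262 356  24  28 189] [277.4 372.1]
top [252 379  12   5  48] [258.1 381.3]
scene [  0   0  30  25 493] [15.4 12.6]
scene [174   0   6   6  27] [176.    2.1]
scene [347  21  31  20 174] [360.4  31.9]
scene [ 17  74  30  18 146] [31.9 83.4]
scene [342  89  16  12  91] [349.1  95. ]
scene [265 102  18   8  29] [272.9 106.8]
scene [284 106  13   7  37] [290.5 108.9]
scene [260 153  18  11  67] [269.7 158.9]
scene [413 168  10  12  61] [417.9 173.7]
scene [327 173  31  22 189] [341.5 183.5]
scene [205 188   8   7  29] [208.6 191.4]
scene [124 205  11   9  55] [129.8 209.3]
scene [267 235  14  10  52] [272.8 240. ]
scene [  0 344  38  40 386] [ 16.1 362.1]
scene [  0 370  12  14  75] [  3.6 378.8]
```

View pics/tc.png

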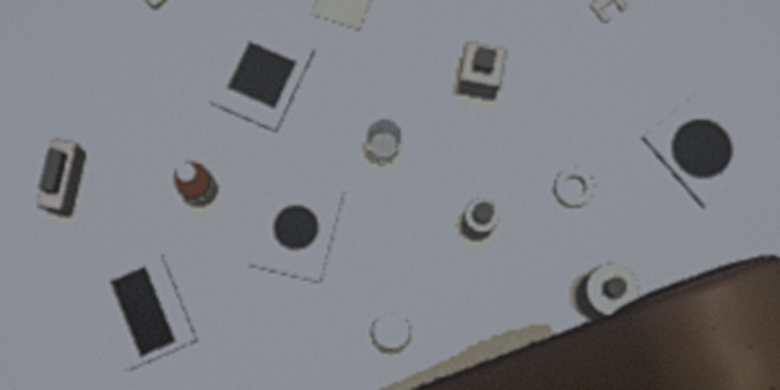

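View pics/sc.png

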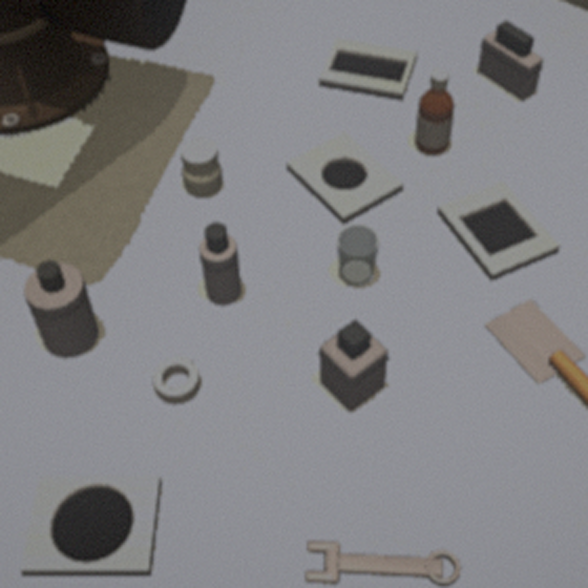

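```bash
cat > h.py <<'E'
import numpy as np, cv2
from cell import monitor, viewer
np.set_printoptions(precision=1,suppress=True)
def ray(n,px,z):
    i=viewer.camera_info(n);M=i["camera_from_world"];R=M[:3,:3];c=-R.T@M[:3,3]
    px=np.atleast_2d(px).astype(float)
    d=(R.T@np.linalg.inv(i["K"])@np.c_[px,np.ones(len(px))].T).T
    return (c+d*((z-c[2])/d[:,2])[:,None])[:,:2]
def blob(n,im,seed,z,th,half=22):
    """dark blob nearest seed -> centroid on plane z, rect size and yaw of its outline there"""
    u,v=map(int,seed);x0,y0=max(u-half,0),max(v-half,0);F=4
    g=cv2.cvtColor(im,cv2.COLOR_BGR2GRAY)[y0:v+half,x0:u+half]
    g=cv2.GaussianBlur(cv2.resize(g,None,fx=F,fy=F,interpolation=cv2.INTER_CUBIC),(0,0),2)
    k,l,st,c=cv2.connectedComponentsWithStats((g<th).astype('uint8'),connectivity=4)
    s=((np.array(seed)-[x0,y0]+.5)*F).astype(int);lab=l[s[1],s[0]]
    if lab==0:return None
    ys,xs=np.nonzero(l==lab)
    w=ray(n,np.c_[(xs+.5)/F-.5+x0,(ys+.5)/F-.5+y0],z)
    (cx,cy),(a,b),ang=cv2.minAreaRect(w.astype('float32'))
    if a<b:a,b,ang=b,a,ang+90
    return w.mean(0),(round(a),round(b)),round((ang+90)%180-90,1)
E
cat > m.py <<'E'
from h import *
t=cv2.imread("pics/top0.png");s=cv2.imread("pics/scene0.png")
T=lambda x,y:(x/2.6+105,y/2.6+120)
S=lambda x,y:(x/2.1+105,y/2.1+75)
for nm,z,a,b,th in[("bigS",8,T(702,148),S(92,522),65),("smallS",8,T(296,228),S(344,172),65),("sqS",8,T(262,74),S(498,226),65),("oblS",8,T(144,310),S(368,66),65),
 ("big",103,T(614,288),S(50,276),75),("small",93,T(483,212),S(216,238),75),("sq",83,T(484,60),S(354,340),75),("obl",73,T(52,170),S(514,40),75)]:
    print(nm,*(blob("top",t,a,z,th) or []),'|',*(blob("scene",s,b,z,th) or []))
print("sq lid",ray("scene",[S(320,356),S(353,383),S(387,352)],70))
print("bottle",ray("top",T(186,172),115),ray("scene",S(439,78),115),"beaker",ray("top",T(384,130),60),ray("scene",S(358,238),60))
print("cup",ray("top",T(391,332),40))
E
python3 m.py
```

```text
bigS [ 564.  -396.4] (70, 70) 88.5 | [ 563.7 -396.8] (72, 71) 45.0
smallS [478.3 110.2] (49, 49) 89.0 | [477.2 110.3] (50, 44) 37.4
sqS [673.2 150. ] (61, 61) -25.8 | [672.9 150.2] (60, 59) 64.7
oblS [380.1 296.9] (96, 42) 22.0 | [379.9 297.5] (94, 35) 22.4
big [ 383.3 -256.8] (25, 19) -73.3 | [ 384.7 -259.4] (41, 22) -27.9
small | [ 477.2 -114.4] (39, 21) -44.3
sq [ 661.1 -122.1] (27, 22) -13.3 | [ 663.7 -124.9] (33, 32) -13.1
obl [541.8 390.9] (51, 21) -11.9 | [543.8 389. ] (64, 40) -12.1
sq lid [[ 644.5 -152.6]
 [ 688.3 -157.7]
 [ 693.6 -108.9]]
bottle [[527.6 227.2]] [[534.4 220.4]] beaker [[584.1  -1.9]] [[579.2  -0.3]]
cup [[343.5  -3.7]]
```

The zoomed views confirm the layout. The two cameras agree within about 3 mm, and the recess and knob sizes fit those given. First I'll turn to yaw 0 and go above the big can at (384,-258).

{"fn": "move_arm", "kwargs": {"moves": [0,0,0,0.088,0,0,0,0.088,0,0,0,0.088,0.11,-0.26,0,0,0.11,-0.26,0,0,0.11,-0.26,0,0,0.11,-0.26,0,0,0.11,-0.26,0,0,0.11,-0.26,0,0,0.11,-0.26,0,0], "claw": 60}}

```text
t: 1.35
eef_pos: [367.3, -298.0, 214.5]
tcp_rot: [-3.141, 0.0, -0.001]
ft_force: [0.6, -0.7, -0.1]
opening: 0.632
grip_force: 0.0
```

{"fn": "move_arm", "kwargs": {"moves": [0.05,-0.13,0.1,0,0.06,-0.13,0.2,0,0,0,0.25,0,0,0,0,0]}}

```text
t: 1.85
eef_pos: [382.8, -259.4, 130.6]
tcp_rot: [-3.139, 0.003, -0.0]
ft_force: [-0.4, -0.5, -0.0]
opening: 0.628
grip_force: 0.0
```

```bash
python3 - <<'E'
from h import *
s=monitor.state();print(s['eef_pos'],s['ft_force'])
out=[]
for n,sd in(("top",(341.2,230.8)),("scene",(129,206))):
    im=np.ascontiguousarray(viewer.read_camera(n)[...,::-1]); cv2.imwrite(f"pics/{n}1.png",im)
    u,v=map(int,sd); u=max(u,45);v=max(v,45)
    out.append(cv2.resize(im[v-45:v+45,u-45:u+45],(390,390),interpolation=cv2.INTER_CUBIC))
cv2.imwrite("pics/c1.png",np.hstack(out))
E
```

```text
[ 382.8 -259.4  130.6] [-0.4 -0.5 -0. ]
```

View pics/c1.png

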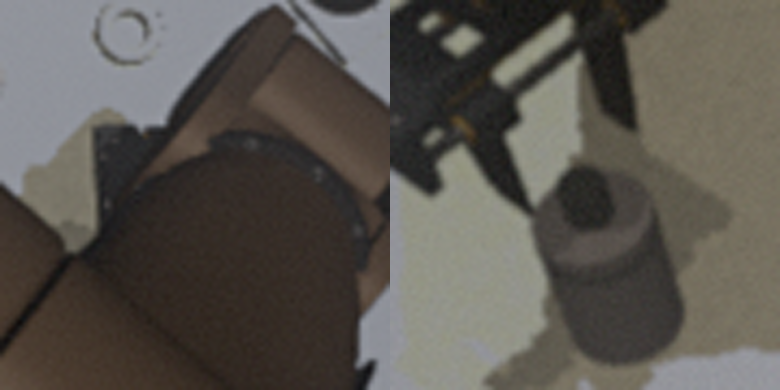

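The scene crop shows the big can's knob at (585,195), midway between the fingertips at (535,210) and (632,130). I'll descend and grip.

{"fn": "move_arm", "kwargs": {"moves": [0,0,0.15,0,0,0,0.1,0,0,0,0,0]}}

```text
t: 2.33
eef_pos: [383.7, -260.8, 95.3]
tcp_rot: [3.141, -0.0, -0.001]
ft_force: [0.8, -0.5, -0.1]
opening: 0.632
grip_force: 0.0
```

{"fn": "move_arm", "kwargs": {"moves": [0,0,0,0,0,0,0,0,0,0,0,0,0,0,0,0], "claw": 5}}

```text
t: 2.82
eef_pos: [383.7, -260.4, 94.9]
tcp_rot: [3.141, -0.0, -0.001]
ft_force: [0.1, 3.3, 1.2]
opening: 0.27
grip_force: 1.2
```

{"fn": "move_arm", "kwargs": {"moves": [0,0,0,0,0,0,0,0,0,0,-0.1,0,0,0,-0.15,0,0,0,-0.15,0]}}

```text
t: 3.45
eef_pos: [383.2, -260.2, 154.7]
tcp_rot: [-3.141, 0.001, -0.001]
ft_force: [0.1, -0.4, -3.8]
opening: 0.245
grip_force: 30.0
```

{"fn": "move_arm", "kwargs": {"moves": [0.1,0.08,0,0,0.2,0.15,0,0,0.2,0.15,0,0,0.2,0.15,0,0,0.2,0.15,0,0,0.2,0.15,0,0,0.1,0.08,0,0,0,0,0.1,0,0,0,0,0]}}

```text
t: 4.58
eef_pos: [561.9, -395.8, 137.0]
tcp_rot: [-3.138, 0.004, -0.001]
ft_force: [0.1, 0.1, -5.2]
opening: 0.25
grip_force: 30.0
```

```bash
python3 - <<'E'
from h import *
s=monitor.state();print(s['eef_pos'],s['ft_force'])
for n,sd in(("top",(370,177)),("scene",(149,310))):
    im=np.ascontiguousarray(viewer.read_camera(n)[...,::-1]); cv2.imwrite(f"pics/{n}2.png",im)
    u,v=map(int,sd)
    cv2.imwrite(f"pics/c2{n}.png",im[v-60:v+60,u-65:u+65])
    # also re-read the small can now unobstructed
t=cv2.imread("pics/top2.png");
for th in(70,75,80,85,90):print(blob("top",t,(290.3,201),93,th))
cv2.imwrite("pics/c2.png",np.hstack([cv2.resize(cv2.imread(f"pics/c2{n}.png"),(390,360),interpolation=cv2.INTER_CUBIC) for n in("top","scene")]))
E
```

```text
[ 561.9 -395.8  137. ] [ 0.1  0.1 -5.2]
(array([463.6, -98.6]), (134, 132), -1.9)
(array([ 468.4, -100.9]), (134, 132), -1.9)
(array([ 471.7, -103.3]), (134, 132), -1.9)
(array([ 477.5, -108.4]), (135, 133), -1.9)
(array([ 479., -110.]), (135, 133), -1.9)
```

View pics/c2.png

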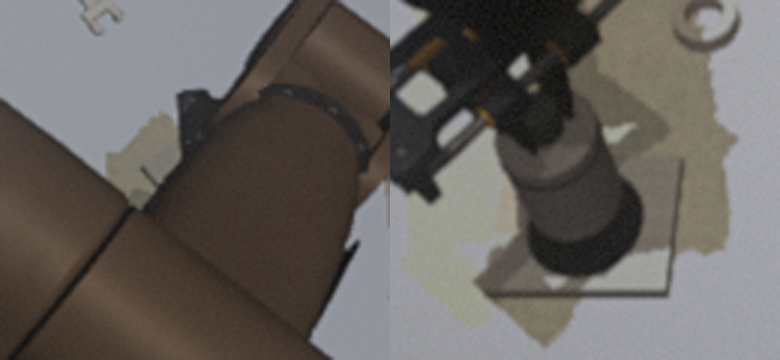

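The can hovers over its recess, centred near (585,235) in the scene crop. I'll lower it.

{"fn": "move_arm", "kwargs": {"moves": [0.013,0,0.1,0,0,0,0.12,0,0,0,0,0,0,0,0,0]}}

```text
t: 5.18
eef_pos: [565.5, -397.1, 106.6]
tcp_rot: [3.142, 0.0, -0.001]
ft_force: [0.8, 0.5, -4.9]
opening: 0.243
grip_force: 30.0
```

{"fn": "move_arm", "kwargs": {"moves": [-0.005,0,0.03,0,0,0,0.02,0,0,0,0,0,0,0,0,0]}}

```text
t: 5.68
eef_pos: [564.7, -397.1, 99.2]
tcp_rot: [3.141, -0.0, -0.001]
ft_force: [-0.7, -1.1, -5.2]
opening: 0.242
grip_force: 30.0
```

{"fn": "move_arm", "kwargs": {"moves": [0,0,0.008,0,0,0,0.006,0,0,0,0,0]}}

```text
t: 6.05
eef_pos: [565.2, -397.2, 98.8]
tcp_rot: [3.14, -0.002, -0.001]
ft_force: [-1.7, 2.2, 7.4]
opening: 0.246
grip_force: 30.0
```

Contact, so I'll release, rise and go towards the small can at (477,-114).

{"fn": "move_arm", "kwargs": {"moves": [0,0,0,0,0,0,0,0,0,0,0,0,0,0,0,0,0,0,-0.1,0,0,0,-0.25,0,0,0,-0.25,0,0,0,0,0], "claw": 60}}

```text
t: 7.05
eef_pos: [565.7, -397.8, 191.3]
tcp_rot: [3.137, -0.005, -0.001]
ft_force: [-0.0, 0.5, 0.3]
opening: 0.627
grip_force: 0.0
```

{"fn": "move_arm", "kwargs": {"moves": [-0.04,-0.12,0,0,-0.08,-0.25,0,0,-0.08,-0.25,0,0,-0.08,-0.25,0,0,-0.08,-0.25,0,0,-0.08,-0.25,0,0,-0.08,-0.25,0,0,-0.08,-0.25,0,0,0,0,0.2,0,0,0,0.15,0]}}

```text
t: 8.3
eef_pos: [474.6, -115.8, 133.9]
tcp_rot: [3.142, 0.0, 0.0]
ft_force: [0.1, -1.5, 0.3]
opening: 0.632
grip_force: 0.0
```

```bash
python3 - <<'E'
from h import *
s=monitor.state();print(s['eef_pos'],s['ft_force'])
im=np.ascontiguousarray(viewer.read_camera("scene")[...,::-1]); cv2.imwrite(f"pics/scene3.png",im)
a=im[135:235,155:265];b=im[265:365,95:205]
cv2.imwrite("pics/c3.png",np.hstack([cv2.resize(i,(396,360),interpolation=cv2.INTER_CUBIC) for i in(a,b)]))
E
```

```text
[ 474.6 -115.8  133.9] [ 0.1 -1.5  0.3]
```

View pics/c3.png

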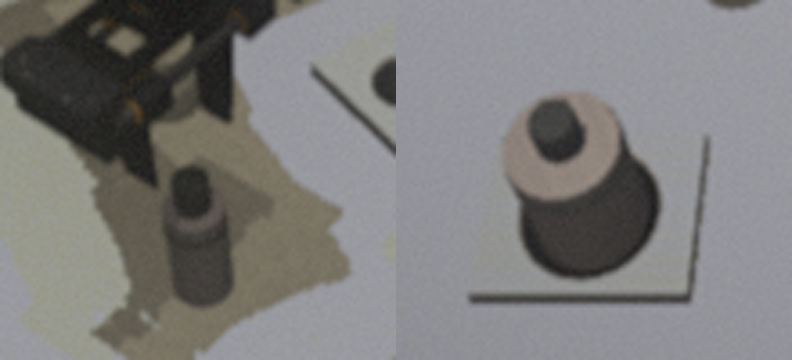

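The big can stands in its recess, body in the dark circle around (590,205). The small can's knob at (190,190) is between the fingers. I'll descend and grip.

{"fn": "move_arm", "kwargs": {"moves": [0.01,-0.013,0.12,0,0,0,0.12,0,0,0,0.08,0,0,0,0,0,0,0,0,0]}}

```text
t: 8.98
eef_pos: [476.7, -114.7, 87.0]
tcp_rot: [3.141, -0.001, -0.001]
ft_force: [1.0, 0.3, 0.0]
opening: 0.627
grip_force: 0.0
```

{"fn": "move_arm", "kwargs": {"moves": [0,0,0,0,0,0,0,0,0,0,0,0,0,0,0,0,0,0,0,0,0,0,0,0], "claw": 5}}

```text
t: 9.72
eef_pos: [476.5, -114.5, 86.6]
tcp_rot: [3.142, -0.0, -0.001]
ft_force: [-0.5, 0.9, 2.0]
opening: 0.247
grip_force: 30.0
```

{"fn": "move_arm", "kwargs": {"moves": [0,0,-0.1,0,0,0,-0.15,0,0,0,-0.15,0,0,-0.1,0,0,0,-0.25,0,0,0,-0.3,0,0,0,-0.3,0,0,0,-0.3,0,0,0,-0.25,0,0]}}

```text
t: 10.85
eef_pos: [475.5, 112.8, 145.3]
tcp_rot: [3.141, 0.002, -0.0]
ft_force: [0.4, -1.0, -2.9]
opening: 0.247
grip_force: 30.0
```

{"fn": "move_arm", "kwargs": {"moves": [0,0,0.1,0,0,0,0.15,0,0,0,0,0,0,0,0,0]}}

```text
t: 11.35
eef_pos: [476.5, 110.8, 109.0]
tcp_rot: [3.141, 0.0, -0.001]
ft_force: [0.3, -0.3, -2.5]
opening: 0.245
grip_force: 30.0
```

```bash
python3 - <<'E'
from h import *
s=monitor.state();print(s['eef_pos'],s['ft_force'])
im=np.ascontiguousarray(viewer.read_camera("scene")[...,::-1]); cv2.imwrite(f"pics/scene4.png",im)
a=im[95:195,215:325];b=im[205:295,225:325]
cv2.imwrite("pics/c4.png",np.hstack([cv2.resize(i,(396,360),interpolation=cv2.INTER_CUBIC) for i in(a,b)]))
E
```

```text
[476.5 110.8 109. ] [ 0.3 -0.3 -2.5]
```

View pics/c4.png

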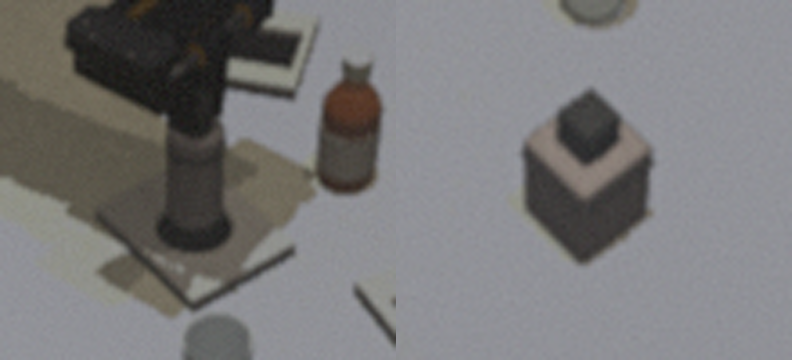

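The small can hovers centred over its recess at (195,230) in the crop. I'll lower it.

{"fn": "move_arm", "kwargs": {"moves": [0.006,0,0.06,0,0,0,0.04,0,0,0,0,0,0,0,0,0,0,0,0,0]}}

```text
t: 12.02
eef_pos: [477.6, 110.5, 94.1]
tcp_rot: [3.142, -0.0, -0.001]
ft_force: [-0.2, 0.2, -2.4]
opening: 0.242
grip_force: 30.0
```

```bash
python3 - <<'E'
from h import *
p=ray("scene",[(257.1,242),(273.2,254.5),(289.6,242.5)],70);print(p)
for a,b in((0,1),(1,2)):
    d=p[b]-p[a];print(np.hypot(*d),np.degrees(np.arctan2(d[1],d[0])))
print((p[0]+p[2])/2)
im=cv2.imread("pics/scene4.png")
for th in(60,68,75):print(blob("scene",im,(272.8,236),83,th))
E
```

```text
[[ 640.2 -148. ]
 [ 684.4 -152.1]
 [ 693.9 -108.3]]
44.40425218807866 -5.3091804580507755
44.888509664047184 77.76565078102098
[ 667.1 -128.1]
None
(array([ 664. , -125.3]), (32, 30), -13.1)
(array([ 663.8, -124.9]), (33, 31), -13.1)
```

{"fn": "move_arm", "kwargs": {"moves": [0,0,0.015,0,0,0,0.012,0,0,0,0,0]}}

```text
t: 12.4
eef_pos: [477.9, 110.6, 90.5]
tcp_rot: [-3.142, -0.001, -0.001]
ft_force: [-2.2, 0.4, 7.1]
opening: 0.245
grip_force: 30.0
```

{"fn": "move_arm", "kwargs": {"moves": [0,0,0,0,0,0,0,0,0,0,0,0,0,0,0,0,0,0,-0.1,0,0,0,-0.25,0,0,0,-0.3,0,0,0,0,0], "claw": 60}}

```text
t: 13.4
eef_pos: [478.7, 110.6, 190.1]
tcp_rot: [-3.141, -0.005, -0.001]
ft_force: [0.6, 0.2, -0.4]
opening: 0.628
grip_force: 0.0
```

{"fn": "move_arm", "kwargs": {"moves": [0.1,0.13,0,0,0.2,0.25,0,0,0.2,0.25,0,0,0.2,0.25,0,0,0.2,0.25,0,0,0.2,0.25,0,0,0.13,0.18,0,0,0,0,0,0.1,0,0,0,0,0,0,0,0]}}

```text
t: 14.65
eef_pos: [661.5, -123.3, 186.8]
tcp_rot: [-3.142, 0.001, -0.154]
ft_force: [0.4, 0.9, 0.7]
opening: 0.635
grip_force: 0.0
```

```bash
python3 - <<'E'
from h import *
s=monitor.state();print(s['eef_pos'],s['ft_force'])
im=np.ascontiguousarray(viewer.read_camera("scene")[...,::-1]); cv2.imwrite(f"pics/scene5.png",im)
a=im[105:195,220:320];b=im[195:295,210:320]
cv2.imwrite("pics/c5.png",np.hstack([cv2.resize(i,(396,360),interpolation=cv2.INTER_CUBIC) for i in(a,b)]))
E
```

```text
[ 661.5 -123.3  186.8] [0.4 0.9 0.7]
```

View pics/c5.png

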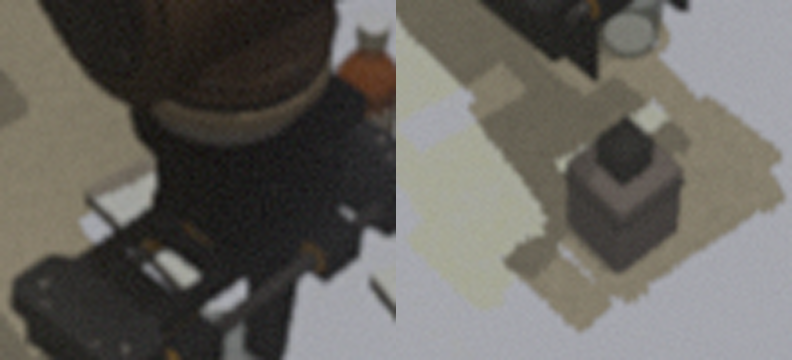

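The square can's knob is at (625,150) below the fingers, and the beaker at (630,30) is well clear. I'll descend and grip.

{"fn": "move_arm", "kwargs": {"moves": [0.01,0.005,0.2,0,0,0,0.25,0,0,0,0.2,0,0,0,0.09,0,0,0,0,0,0,0,0,0]}}

```text
t: 15.45
eef_pos: [663.8, -124.7, 77.8]
tcp_rot: [3.141, -0.002, -0.157]
ft_force: [-0.5, 0.3, 0.4]
opening: 0.631
grip_force: 0.0
```

{"fn": "move_arm", "kwargs": {"moves": [0,0,0,0,0,0,0,0,0,0,0,0,0,0,0,0,0,0,0,0,0,0,0,0], "claw": 5}}

```text
t: 16.2
eef_pos: [663.2, -124.6, 76.5]
tcp_rot: [3.142, 0.0, -0.158]
ft_force: [-0.4, 1.2, 1.6]
opening: 0.253
grip_force: 29.5
```

{"fn": "move_arm", "kwargs": {"moves": [0,0,-0.1,0,0,0,-0.2,0,0,0,-0.15,0,-0.02,-0.16,0,0,-0.035,-0.28,0,0,-0.035,-0.28,0,0,-0.035,-0.28,0,0,-0.035,-0.28,0,0,-0.035,-0.28,0,0,-0.027,-0.26,0,0]}}

```text
t: 17.45
eef_pos: [672.2, 152.8, 143.2]
tcp_rot: [3.141, 0.002, -0.157]
ft_force: [-0.5, 0.2, -4.5]
opening: 0.251
grip_force: 30.0
```

{"fn": "move_arm", "kwargs": {"moves": [0,0,0,0.093,0,0,0,0.093,0,0,0.1,0,0,0,0.1,0,0,0,0,0,0,0,0,0]}}

```text
t: 18.2
eef_pos: [673.3, 150.1, 113.8]
tcp_rot: [3.141, 0.0, -0.449]
ft_force: [0.9, 0.3, -4.7]
opening: 0.249
grip_force: 30.0
```

```bash
python3 - <<'E'
from h import *
s=monitor.state();print(s['eef_pos'],s['ft_force'])
im=np.ascontiguousarray(viewer.read_camera("scene")[...,::-1]); cv2.imwrite(f"pics/scene6.png",im)
a=im[115:225,285:395];b=im[75:185,210:320]
cv2.imwrite("pics/c6.png",np.hstack([cv2.resize(i,(390,390),interpolation=cv2.INTER_CUBIC) for i in(a,b)]))
E
```

```text
[673.3 150.1 113.8] [ 0.9  0.3 -4.7]
```

View pics/c6.png

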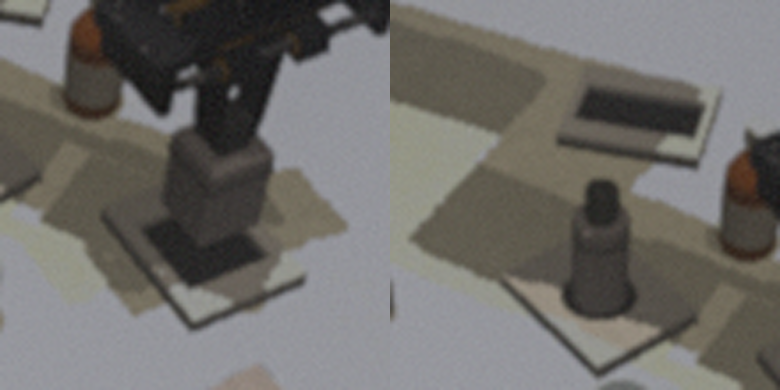

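The square can is aligned above its recess at (205,245), and the small can stands in its own at (600,295). I'll lower the square can.

{"fn": "move_arm", "kwargs": {"moves": [0,0,0.1,0,0,0,0.08,0,0,0,0.02,0,0,0,0,0,0,0,0,0]}}

```text
t: 18.88
eef_pos: [673.5, 150.2, 84.3]
tcp_rot: [-3.141, -0.001, -0.45]
ft_force: [0.4, 0.5, -3.7]
opening: 0.251
grip_force: 30.0
```

{"fn": "move_arm", "kwargs": {"moves": [0,0,0.015,0,0,0,0.012,0,0,0,0,0]}}

```text
t: 19.25
eef_pos: [673.4, 150.2, 80.5]
tcp_rot: [-3.141, -0.001, -0.45]
ft_force: [-2.1, 0.2, 1.9]
opening: 0.249
grip_force: 30.0
```

{"fn": "move_arm", "kwargs": {"moves": [0,0,0.003,0,0,0,0,0,0,0,0,0,0,0,0,0,0,0,-0.1,0,0,0,-0.25,0,0,0,-0.3,0,0,0,0,-0.08,0,0,0,-0.073,0,0,0,0], "claw": 60}}

```text
t: 20.5
eef_pos: [673.3, 150.3, 178.1]
tcp_rot: [-3.141, -0.001, -0.21]
ft_force: [0.2, 0.2, -0.5]
opening: 0.629
grip_force: 0.0
```

{"fn": "move_arm", "kwargs": {"moves": [-0.1,-0.11,0,0,-0.2,-0.23,0,0,-0.2,-0.23,0,0,-0.2,-0.23,0,0,-0.2,-0.23,0,0,-0.2,-0.23,0,0,-0.085,-0.12,0,0,0,0,0,0,0,0,0,0]}}

```text
t: 21.62
eef_pos: [542.9, 389.0, 176.9]
tcp_rot: [3.141, -0.0, -0.211]
ft_force: [-0.2, 0.1, 0.1]
opening: 0.631
grip_force: 0.0
```

```bash
python3 - <<'E'
from h import *
s=monitor.state();print(s['eef_pos'],s['ft_force'])
im=np.ascontiguousarray(viewer.read_camera("scene")[...,::-1]); cv2.imwrite(f"pics/scene7.png",im)
a=im[140:220,295:385];b=im[45:165,290:410]
cv2.imwrite("pics/c7.png",np.hstack([cv2.resize(i,(390,390),interpolation=cv2.INTER_CUBIC) for i in(a,b)]))
E
```

```text
[542.9 389.  176.9] [-0.2  0.1  0.1]
```

View pics/c7.png

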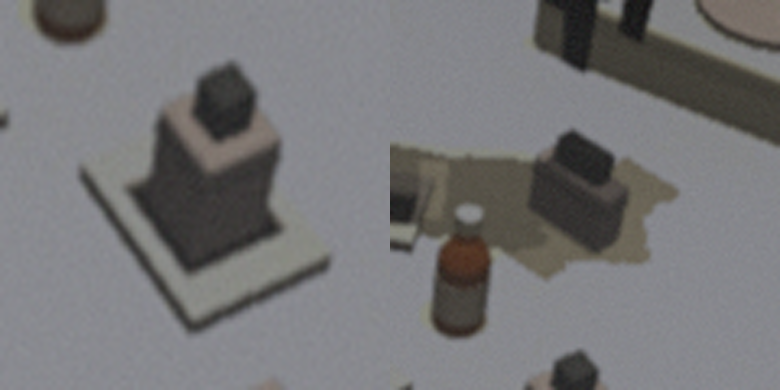

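The square can sits in its recess. The oblong grip at (585,155) is under the fingers. I'll descend and grip.

{"fn": "move_arm", "kwargs": {"moves": [0,0,0.2,0,0,0,0.25,0,0,0,0.2,0,0,0,0.08,0,0,0,0.01,0,0,0,0,0]}}

```text
t: 22.42
eef_pos: [543.2, 389.7, 67.0]
tcp_rot: [-3.141, -0.001, -0.21]
ft_force: [0.1, 0.8, -0.2]
opening: 0.636
grip_force: 0.0
```

{"fn": "move_arm", "kwargs": {"moves": [0,0,0,0,0,0,0,0,0,0,0,0,0,0,0,0,0,0,0,0,0,0,0,0], "claw": 5}}

```text
t: 23.18
eef_pos: [542.5, 389.7, 65.9]
tcp_rot: [3.142, -0.0, -0.21]
ft_force: [0.2, 0.4, 0.3]
opening: 0.188
grip_force: 30.0
```

{"fn": "move_arm", "kwargs": {"moves": [0,0,-0.1,0,0,0,-0.2,0,0,0,-0.15,0,-0.1,0.088,0,0,-0.2,0.18,0,0,-0.2,0.18,0,0,-0.2,0.18,0,0,-0.16,0.14,0,0,-0.07,0.06,0,0,0,0,0,0]}}

```text
t: 24.42
eef_pos: [380.5, 297.4, 134.1]
tcp_rot: [-3.141, -0.001, -0.21]
ft_force: [0.2, 0.7, -2.4]
opening: 0.184
grip_force: 30.0
```

{"fn": "move_arm", "kwargs": {"moves": [0,0,0,-0.095,0,0,0,-0.095,0,0,0,-0.095,0,0,0,-0.094,0,0,0.1,0,0,0,0.1,0,0,0,0,0,0,0,0,0]}}

```text
t: 25.42
eef_pos: [381.0, 297.6, 103.8]
tcp_rot: [-3.142, -0.001, 0.385]
ft_force: [0.0, -0.9, -2.6]
opening: 0.187
grip_force: 30.0
```

```bash
python3 - <<'E'
from h import *
s=monitor.state();print(s['eef_pos'],s['ft_force'])
im=np.ascontiguousarray(viewer.read_camera("scene")[...,::-1]); cv2.imwrite(f"pics/scene8.png",im)
cv2.imwrite("pics/c8.png",cv2.resize(im[50:160,230:340],(440,440),interpolation=cv2.INTER_CUBIC))
E
```

```text
[381.  297.6 103.8] [ 0.  -0.9 -2.6]
```

View pics/c8.png

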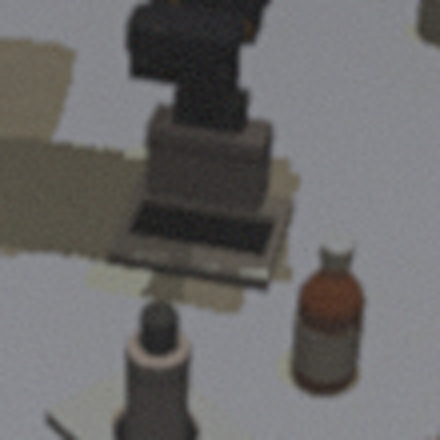

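The oblong can is aligned over its recess. I'll lower most of the way and check the centring along its length.

{"fn": "move_arm", "kwargs": {"moves": [-0.005,0,0.08,0,0,0,0.05,0,0,0,0,0,0,0,0,0]}}

```text
t: 25.98
eef_pos: [379.6, 297.0, 83.9]
tcp_rot: [3.141, 0.0, 0.386]
ft_force: [0.5, -0.3, -2.1]
opening: 0.189
grip_force: 30.0
```

```bash
python3 - <<'E'
from h import *
p=ray("scene",[(267.5,99.5),(297,102)],38);print(p)
a=.385;R=np.array([[np.cos(a),np.sin(a)],[-np.sin(a),np.cos(a)]]);print((p-[381,297.6])@R.T)
E
```

```text
[[354.7 268.8]
 [427.3 310. ]]
[[-35.2 -16.8]
 [ 47.6  -5.9]]
```

```bash
python3 - <<'E'
from h import *
im=np.mean([viewer.read_camera("scene")[...,::-1].astype(float) for _ in range(6)],0).astype('uint8')
g=im[75:125,250:315]
cv2.imwrite("pics/c9.png",cv2.convertScaleAbs(cv2.resize(g,(780,600),interpolation=cv2.INTER_CUBIC),alpha=1.5))
E
```

```text
(no output)
```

View pics/c9.png

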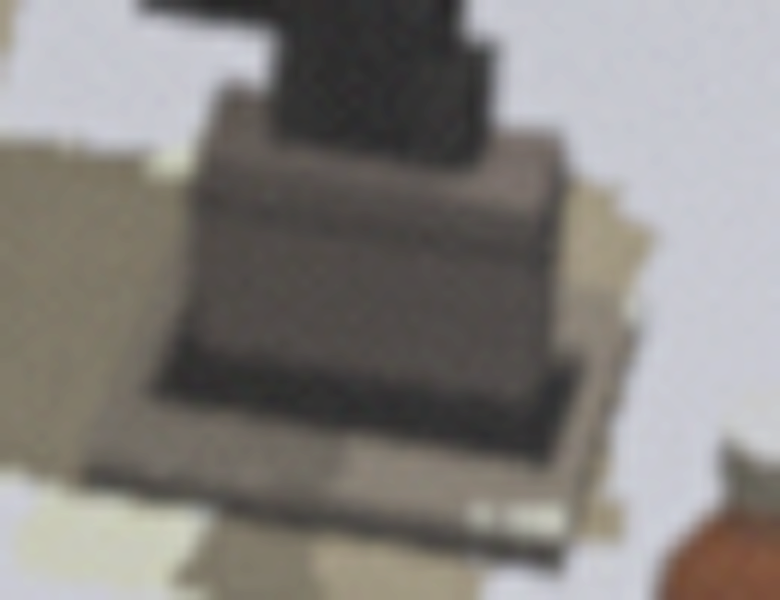

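The can is over the recess with its lower front corners at (190,350) and (545,398). The recess front corners are at (155,390) and (545,460).

```bash
python3 - <<'E'
from h import *
a=.386;R=np.array([[np.cos(a),np.sin(a)],[-np.sin(a),np.cos(a)]])
f=lambda q,z:print((ray("scene",[(u/12+249.5,v/12+74.5) for u,v in q],z)-[379.6,297.])@R.T)
f([(190,350),(545,398)],18);f([(155,390),(545,460)],12)
E
```

```text
[[-41.1 -12.1]
 [ 44.6  -7.4]]
[[-47.2 -21.5]
 [ 48.3 -22.3]]
```

{"fn": "move_arm", "kwargs": {"moves": [0,0,0.04,0,0,0,0.03,0,0,0,0,0,0,0,0,0]}}

```text
t: 26.78
eef_pos: [379.5, 297.0, 73.4]
tcp_rot: [3.141, 0.0, 0.386]
ft_force: [-0.2, -0.5, -1.9]
opening: 0.188
grip_force: 30.0
```

{"fn": "move_arm", "kwargs": {"moves": [0,0,0.012,0,0,0,0.01,0,0,0,0,0,0,0,0,0]}}

```text
t: 27.28
eef_pos: [379.5, 297.0, 70.2]
tcp_rot: [3.142, -0.0, 0.386]
ft_force: [0.7, -0.2, -2.2]
opening: 0.185
grip_force: 30.0
```

{"fn": "move_arm", "kwargs": {"moves": [0,0,0.006,0,0,0,0,0,0,0,0,0]}}

```text
t: 27.65
eef_pos: [379.6, 297.1, 69.8]
tcp_rot: [-3.142, -0.001, 0.386]
ft_force: [-1.8, 0.3, 6.9]
opening: 0.187
grip_force: 30.0
```

Contact, so I'll release and move up and clear.

{"fn": "move_arm", "kwargs": {"moves": [0,0,0,0,0,0,0,0,0,0,0,0,0,0,0,0,0,0,-0.1,0,0,0,-0.25,0,0,0,-0.3,0,0,0,-0.1,0,0,0,0,0], "claw": 60}}

```text
t: 28.78
eef_pos: [379.8, 297.1, 182.6]
tcp_rot: [-3.141, -0.002, 0.386]
ft_force: [-1.0, 0.2, -0.7]
opening: 0.63
grip_force: 0.0
```

```bash
python3 - <<'E'
from h import *
s=monitor.state();print(s['t'],s['eef_pos'],s['ft_force'])
im=np.ascontiguousarray(viewer.read_camera("scene")[...,::-1])
cv2.imwrite("pics/c10.png",cv2.resize(im[75:355,105:385],(600,600),interpolation=cv2.INTER_CUBIC))
E
```

```text
28.775 [379.8 297.1 182.6] [-1.   0.2 -0.7]
```

View pics/c10.png

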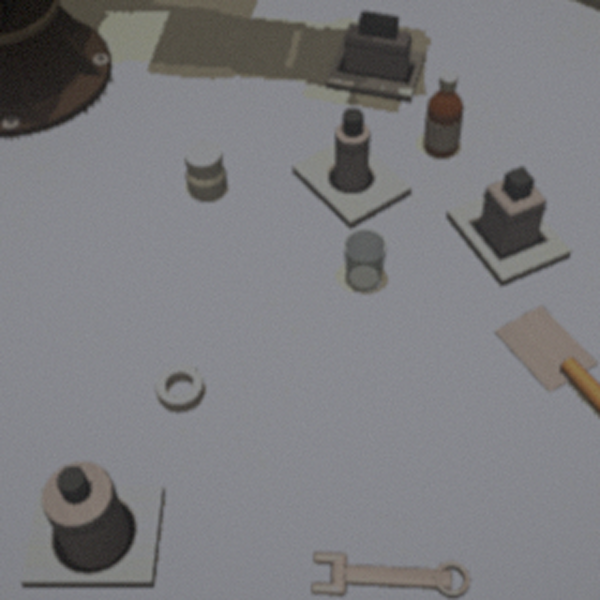

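All four cans stand in their recesses: big (90,530), small (350,170), square (515,225) and oblong (378,60). The bottle at (443,120) and the beaker at (365,262) are undisturbed.

```bash
python3 -c "
from cell import order
print(order.job_done())"
```

```text
the job is handed in; nothing more can be done
None
```

All four canisters are standing upright in their matching recesses, the bottle and beaker are where they were, and the job was handed in at about 29 s of the 106 s allowed.

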